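# Set and lock the packing guide

## Task

On the packing guide, push the steel fence up to the full carton of tins until it is snug against it without shoving the carton along, and then lock it there: turn the black wing screw clockwise (seen from above) until it is fully home, by stroking its wings round with a fingertip again and again. Only push and stroke: do not pinch or straddle the screw or the fence with the two fingers, and leave the carton and the jars, tins and other things standing where they are.

Things in the scene. Friction and masses are not known exactly. Their poses are not given: they have to be found in the camera images.
- jig: Packing guide: a plywood board 410 x 240 x 18 mm fixed to the table (its place and yaw vary). Origin on the table under the board's centre line, 100 mm from the board's near edge and 310 mm from its far edge. Its x axis is the direction in which the fence slides towards the carton (away from the robot), y to the left, z up.
- fence (a joint): Slide of the fence along the board, m; 0 nearest the robot, grows towards the carton, travel 0.115 m. It slides against about 6 N of steady friction and stays where it is left; the wing screw does not hold it back whether tight or loose.
- fence_front (a point): Middle of the face of the fence that meets the carton (far, +x face), 47 mm above the table; axes as the jig's. The fence is an upright steel plate 8 mm thick, 200 mm wide (y), from 19 to 75 mm above the table. On the robot's side a flat foot 70 mm wide, 8 mm thick, top 26 mm above the table, carries the wing screw.
- fence_near (a point): Middle of the same plate's near face, towards the robot, 47 mm above the table; axes as the jig's. Either side of the screw the plate is bare and can be pushed with a fingertip.
- wingscrew (a joint): Angle of the wing screw, rad: how much clockwise turning (seen from above) is still left. 0 = fully home, at a hard stop, wings parallel to the fence plate; starts 0.75 to 1.2 turns loose (hard end at 9.0). It turns lightly (0.03 N m of friction), does not coast, stays where it is left, and keeps its height.
- screw_mid (a point): On the screw's upright axis at half the height of its wings, 52 mm above the table, 40 mm clear of the fence plate's near face. It turns with the screw: x axis along the wings, z up. Black plastic hub of 10 mm radius with two opposite flat upright wings, each reaching 34 mm from the axis, 6 mm thick, from 38 to 66 mm above the table; the steel stud in the hub also ends at 66 mm.
- carton_near (a point): Middle of the carton's near face (the one that faces the fence), 43 mm above the table; x axis away from the fence, square to the guide. Open cardboard tray 160 (x) x 200 (y) x 50 mm standing loose on the board, filled with six low steel tins, about 4.5 kg (over 20 N to shift it); its rim is 68 mm above the table. The fence starts 37 to 77 mm short of it.
- jar_a: Amber glass jar with brass lid, radius 34, height 105 mm, stands on the table close beside the board. Origin at its underside.
- tin_a: Paper-labelled tin, radius 37, height 100 mm, stands on the table close beside the board, opposite jar_a (they may be swapped). Origin at its underside.
- jar_b: Green glass jar with white lid, radius 34, height 110 mm, on the table's left. Origin at its underside.
- mug: White mug, radius 40, height 90 mm, on the table's left. Origin at its underside.
- bowls: Stack of white plastic bowls, radius 60, height 63 mm, on the table's right. Origin at its underside.
- tape: Clear roll of packing tape lying flat, radius 50, height 45 mm, on the table's right. Origin at its underside.

How it is judged:
On the way, in this order (a step that is already met when the one before it is completed fails the run):
1. the fence is snug against the carton (gap under 3 mm) while the screw is still loose (x of carton_near in the frame of fence_front below 0.003 m and value of joint wingscrew above 1.5 rad), for 0.2 s.
2. the wing screw is fully home (value of joint wingscrew below 0.17 rad), for 0.2 s.
At the end, for the whole second after the job is handed in: The fence is within 3 mm of the carton, the carton has not moved more than 12 mm, the wing screw is within 0.17 rad (10 degrees) of its stop, and all is at rest (x of carton_near in the frame of fence_front below 0.003 m and value of joint wingscrew below 0.17 rad and distance of carton_near from where it was at the start of the episode below 0.012 m and velocity of joint wingscrew between -0.05 and 0.05 rad/s and linear speed of carton below 0.01 m/s); the robot touches nothing.
It fails at once if the carton is shoved more than 12 mm, tipped or lifted (distance of carton_near from where it was at the start of the episode above 0.012 m or angle between carton_near's own z axis and vertical above 0.1 rad).
It fails at once if the wing screw is pinched or straddled between the two fingers (grasp point in the plane of the wings, at their height, while touching) (y of the grasp point in the frame of screw_mid between -0.004 and 0.004 m and x of the grasp point in the frame of screw_mid between -0.038 and 0.038 m and z of the grasp point in the frame of screw_mid between -0.03 and 0.028 m and contact force between the fingers and wingscrew above 0.5 N).
It fails at once if the fence plate is pinched between the two fingers (x of the grasp point in the frame of fence_front between -0.007 and -0.001 m and y of the grasp point in the frame of fence_front between -0.105 and 0.105 m and z of the grasp point in the frame of fence_front between -0.03 and 0.042 m and contact force between the fingers and fence above 0.5 N).
It fails at once if a jar, tin, mug, bowl stack or tape roll is moved more than 25 mm, tipped or lifted (distance of any of jar_a, tin_a, jar_b, mug, bowls, tape from where it was at the start of the episode above 0.025 m or angle between any of jar_a, tin_a, jar_b, mug, bowls, tape's own z axis and vertical above 0.35 rad).
It also fails if it takes over 64 s, if anything falls off the work surface, if the arm or the gripper's body presses on something with over 40 N, if the wrist force passes 120 N, or if a joint passes its speed limit or range.

## Robot

A 6-joint arm with a two-finger parallel gripper is mounted at the origin on the work surface. World frame = base frame: x ahead of the robot, y to its left, z up, the work surface at z = 0. Lengths are in m, angles in rad, forces in N, time in s.
With the tool pointing down it reaches from about 0.35 to 0.975 m from the base axis. Payload 4.9 kg.
Tool frame: the origin (TCP) lies at the very end of the fingers, on their centre line; the grasp point (between the pads) lies 19 mm behind it; z points along the fingers, x is the direction in which the jaws open and shut, and the axes are right-handed (so a half turn about z gives the same grasp; the last joint's range is limited). The gripper opens to 85 mm and grips with 20 to 120 N. Pads are 22 mm wide; open, the fingers measure 114 mm over their backs; the gripper's body (76 mm by 85 mm) begins 54 mm behind the grasp point. The pads swing forward as they close: fully open they stand 13 mm farther back than shut.
Start: joints at [1.106, 0.053, 1.613, -0, 1.476, -0.119], TCP at [0.212, 0.588, 0.231] pointing down, gripper open.
Joint ranges: [-3.01, 3.01], [-1.01, 2.22], [0.06, 2.58], [-1.02, 4.17], [0.09, 2.62], [-3.14, 3.14]. Speed limits (rad/s): [2.57, 2.57, 3.14, 3.14, 3.14, 3.14].

## Interface

Orientations are given as a rotation vector (axis times angle).
In Python, from station import ctrl, get_image, calibration, job gives the robot as it stands.
- The arm moves only by the tool jog_arm, never from a script. Its argument "deltas" is a list of rows, each a list of 3 entries, a list of its own where there are three numbers: the turn, a rotation vector about the tool's x, y, z in degrees, then the shift along the tool's x, y, z in m, then the finger opening in m, from 0 to 0.0854. In form: [[[ax, ay, az], [tx, ty, tz], gripper], ...]. A call has 1 to 12 rows; each row is the pose to reach, as a shift and turn from the pose commanded when the call began, along the tool's axes at that moment; what a row does not reach only later rows make up. A row lasts 1/12 s, in which the tool goes at most 41.7 mm and 7.16 degrees, less where a joint would pass 70% of its speed; a pose out of reach is approached as far as the arm can. A call with a gripper value outside its range is refused whole. The fingers move at their own pace and stop on an object; "squeeze" is the grip in N (left out, the last holds). Time passes only in rows, so rows that repeat a pose let the fingers close. It gives the time, the measured TCP pose, the force and the opening at its end, in the units of the state.
- ctrl.get_obs(): the state, without advancing time (a new reading comes with each control period).
- get_image(name): name is "side" or "top" or "wrist"; returns the picture (384x512x3 uint8, red, green, blue); there is no depth.
- calibration(name): a dict with "mtx" (3x3 intrinsics, pixels), "origin" and "rotation" of the camera in the world; the wrist camera has in their place "tool_from_camera" (4x4, takes a point from camera to tool coordinates, whose origin is the TCP and whose axes are the tool frame's). Camera axes: x right, y up, looking along -z (the intrinsics and any distortion apply to the point x, -y, -z); pixel columns grow to the right and rows downward; lengths in m; the calibration is good to about 2 mm. A picture is of the moment at which its call begins: read the wrist's pose just before it. calibration takes no time and is no camera call.
- job.finish_job(): hands the job in, once; it reports no verdict.
The state is a dict: "t": time; "q": joint angles; "dq": joint speeds; "effort": joint torques, N m; "tool_pos": TCP position; "tool_rot": TCP orientation; "contact_force": force on the tool from outside, world axes, zero at the start; "wrist_torque": the same for the moment, N m; "opening": finger opening in m.
Only numpy, scipy, OpenCV 4.12 (cv2) and the standard library are available. Lean on these libraries where they do the work, as an engineer would, in place of code of your own. Each camera call takes 0.05 s, during which the arm holds its last target.

## Working session

There is one attempt and no reset: what is moved stays moved. The work goes in short steps, Python scripts to look and compute and a tool call to move; the robot and the scene stay as the last step left them, time stands still between calls to the robot, and variables do not carry over. Pictures are saved under pics/ and viewed, and the job is handed in when it is done.

Besides the shell and the picture viewer there is one more tool, called after ">>>" as name([rows], argument=value, ...), one row to a line, values as JSON. jog_arm: Moves the arm, as the interface text tells. Its arguments: {"type":"object","properties":{"deltas":{"type":"array","items":{"type":"array"}},"squeeze":{"type":"number"}},"required":["deltas"]}

```bash
mkdir -p pics; ls; python3 - <<'E'
from station import ctrl,get_image,calibration
import cv2,numpy as np
np.set_printoptions(precision=4,suppress=True)
for n in ["top","side"]:
    im=get_image(n); cv2.imwrite(f"pics/{n}0.png",cv2.resize(im[:,:,::-1],(800,600),interpolation=cv2.INTER_CUBIC)); np.save(f"{n}0.npy",im)
    print(n,calibration(n))
print(calibration("wrist")); print(ctrl.get_obs())
E
```

```text
pics
top {'mtx': array([[375.9159,   0.    , 250.7999],
       [  0.    , 375.9159, 190.8766],
       [  0.    ,   0.    ,   1.    ]]), 'origin': array([0.3192, 0.0111, 1.143 ]), 'rotation': array([ 0.1249, -0.1243, -1.5923])}
side {'mtx': array([[459.4562,   0.    , 255.0457],
       [  0.    , 459.4562, 189.3512],
       [  0.    ,   0.    ,   1.    ]]), 'origin': array([ 0.359 , -1.1217,  1.4449]), 'rotation': array([ 0.6793, -0.0416, -0.148 ])}
{'mtx': array([[317.0379,   0.    , 254.8043],
       [  0.    , 317.0379, 191.5625],
       [  0.    ,   0.    ,   1.    ]]), 'tool_from_camera': array([[ 1.    , -0.0011,  0.    ,  0.0014],
       [-0.0011, -0.9625, -0.2711, -0.0688],
       [ 0.0003,  0.2711, -0.9625, -0.1426],
       [ 0.    ,  0.    ,  0.    ,  1.    ]])}
{'t': 0.1, 'q': array([ 1.106 ,  0.0533,  1.6142, -0.    ,  1.476 , -0.119 ]), 'dq': array([ 0.0016, -0.001 , -0.0049,  0.0002,  0.0011,  0.0009]), 'effort': array([ -0.0001, -39.4905, -37.1363,  -0.0002,   0.0039,  -0.    ]), 'tool_pos': array([0.2116, 0.5875, 0.2302]), 'tool_rot': array([ 2.5697,  1.8056, -0.0026]), 'contact_force': array([-0.4142,  0.7635, -0.6464]), 'wrist_torque': array([ 0.0182,  0.0303, -0.0025]), 'opening': 0.0850858372505689}
```

View pics/top0.png

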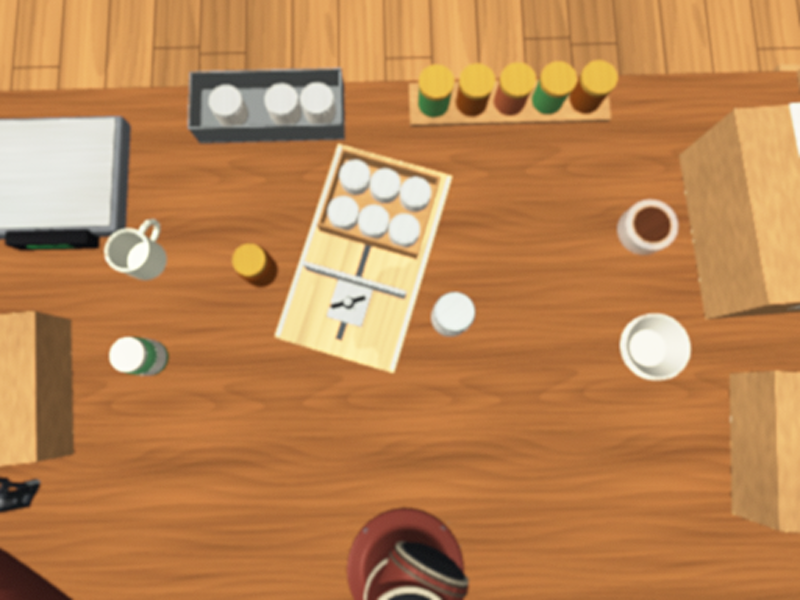

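View pics/side0.png

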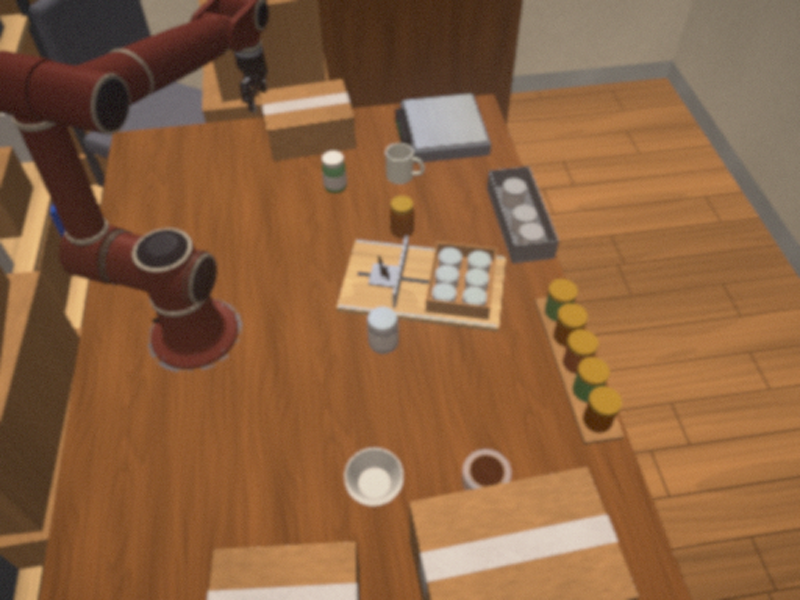

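The top view shows the board with corners at about (340,145), (451,177), (394,372) and (276,336). The fence runs (306,267) to (405,294), the screw is near (348,302), the jar is at (250,262) and the tin at (453,314). I'll enlarge it to read these more closely.

```bash
cat > h.py <<'E'
import numpy as np,cv2
from scipy.spatial.transform import Rotation as R
from station import ctrl,get_image,calibration
np.set_printoptions(precision=4,suppress=True)
def cam(n,obs=None):
    c=calibration(n)
    if n=="wrist":
        T=c["tool_from_camera"]; Rt=R.from_rotvec(obs["tool_rot"]).as_matrix()
        return c["mtx"],Rt@T[:3,:3],Rt@T[:3,3]+obs["tool_pos"]
    return c["mtx"],R.from_rotvec(c["rotation"]).as_matrix(),c["origin"]
def px2w(C,uv,z):
    K,Rm,o=C; uv=np.atleast_2d(uv).astype(float)
    d=np.c_[(uv[:,0]-K[0,2])/K[0,0],-(uv[:,1]-K[1,2])/K[1,1],-np.ones(len(uv))]@Rm.T
    return o+d*((z-o[2])/d[:,2])[:,None]
def w2px(C,p):
    K,Rm,o=C; c=(np.atleast_2d(p)-o)@Rm
    return np.c_[K[0,2]+K[0,0]*c[:,0]/-c[:,2],K[1,2]-K[1,1]*c[:,1]/-c[:,2]]
def crop(im,x0,y0,w,h,s,name):
    c=cv2.resize(im[y0:y0+h,x0:x0+w,::-1],None,fx=s,fy=s,interpolation=cv2.INTER_CUBIC)
    cv2.imwrite("pics/"+name,c)
E
python3 - <<'E'
from h import *
crop(np.load("top0.npy"),165,85,150,160,3.75,"t1.png")
crop(np.load("top0.npy"),185,160,80,60,10,"t2.png")
E
```

```text
(no output)
```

View pics/t1.png

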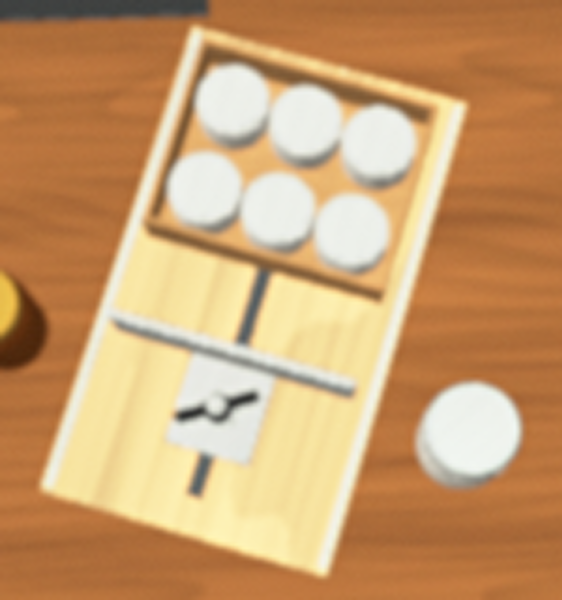

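View pics/t2.png

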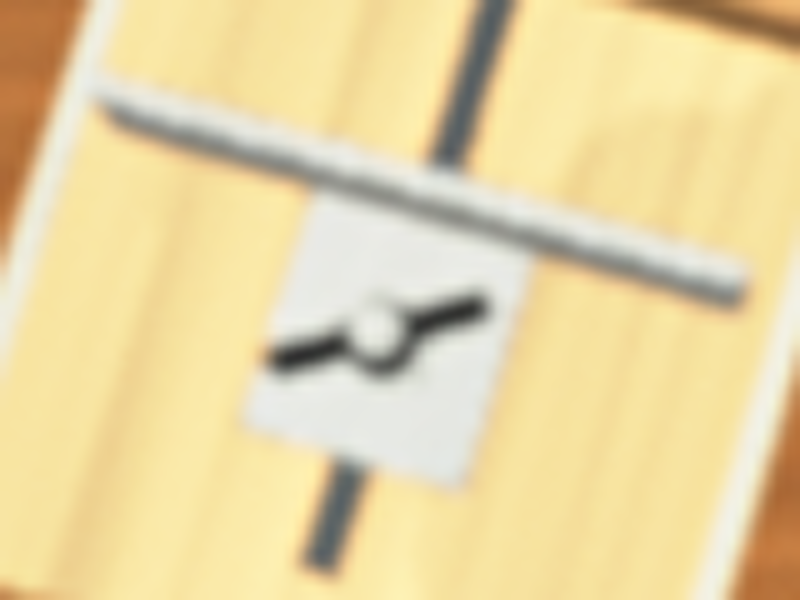

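```bash
python3 - <<'E'
from h import *
C=cam("top")
f1=lambda a:np.array(a)/3.75+[165,85]
f2=lambda a:np.array(a)/10+[185,160]
b=px2w(C,f1([(195,28),(467,103),(327,576),(42,490)]),0.018)
print(b,[np.linalg.norm(b[i]-b[(i+1)%4]) for i in range(4)])
# fit rigid board: FL,FR,NR,NL
m=np.array([(.31,.12),(.31,-.12),(-.1,-.12),(-.1,.12)])
P=b[:,:2];mc=m.mean(0);pc=P.mean(0)
th=np.arctan2(*(lambda A,B:((A[:,0]*B[:,1]-A[:,1]*B[:,0]).sum(),(A*B).sum()))(m-mc,P-pc))
Rm=np.array([[np.cos(th),-np.sin(th)],[np.sin(th),np.cos(th)]]);o=pc-Rm@mc
print("yaw",np.degrees(th),"origin",o, (P-o)@Rm-m)
J=lambda uv,z:(px2w(C,uv,z)[:,:2]-o)@Rm
print("fence top far L,R; near L,R",J(f2([(100,85),(748,265),(105,108),(738,285)]),.075))
w=f2([(275,365),(485,303)]);W=J(w,.066);print("wing",W,np.degrees(np.arctan2(*(W[1]-W[0])[::-1])))
print("hub",J(f2([(380,325)]),.066))
print("foot",J(f2([(245,425),(462,490)]),.026))
print("carton",J(f1([(147,228),(380,297)]),.068),J(f1([(147,228),(380,297)]),.018))
print("tin(right)",J(f1([(470,430)]),.1),px2w(C,f1([(470,430)]),.1),"jar(left)",J([(250*.64,260*.64)],.105),px2w(C,[(250*.64,260*.64)],.105))
E
```

```text
[[ 0.8164  0.1083  0.018 ]
 [ 0.7442 -0.1183  0.018 ]
 [ 0.3549  0.0087  0.018 ]
 [ 0.4289  0.2349  0.018 ]] [np.float64(0.23778423512984265), np.float64(0.40947063915383397), np.float64(0.2380013242778746), np.float64(0.4076212152565166)]
yaw -18.033257037791724 origin [0.4863 0.0909] [[-0.0015 -0.0013]
 [ 0.      0.0009]
 [ 0.0006  0.0012]
 [ 0.0009 -0.0008]]
fence top far L,R; near L,R [[ 0.0451  0.0976]
 [ 0.0479 -0.0978]
 [ 0.039   0.0942]
 [ 0.0415 -0.0967]]
wing [[-0.0178  0.0254]
 [ 0.0169 -0.0275]] -56.737037639103654
hub [[ 0.0021 -0.0002]]
foot [[-0.0334  0.0343]
 [-0.0335 -0.0338]]
carton [[ 0.1192  0.0942]
 [ 0.1181 -0.0972]] [[ 0.131   0.1045]
 [ 0.1299 -0.0958]]
tin(right) [[ 0.0322 -0.1909]] [[ 0.4578 -0.1006  0.1   ]] jar(left) [[0.0176 0.1881]] [[0.5612 0.2643 0.105 ]]
```

```bash
cat >> h.py <<'E'
YAW=np.radians(-18.03);O=np.array([.4863,.0909])
RJ=np.array([[np.cos(YAW),-np.sin(YAW)],[np.sin(YAW),np.cos(YAW)]])
def j2w(p): return O+RJ@np.array(p[:2])
def w2j(p): return RJ.T@(np.array(p)[:2]-O)
RG=np.column_stack([np.r_[RJ[:,1],0],np.r_[RJ[:,0],0],[0,0,-1]])  # goal tool orientation
def goto(jx,jy,z,obs=None):
    "delta in tool axes from the current measured pose"
    o=obs or ctrl.get_obs(); Rt=R.from_rotvec(o["tool_rot"]).as_matrix()
    d=Rt.T@(np.r_[j2w((jx,jy)),z]-o["tool_pos"])
    print("turn",np.degrees(R.from_matrix(Rt.T@RG).as_rotvec()),"shift",d)
def st():
    o=ctrl.get_obs();F=o["contact_force"]
    print("t %.2f"%o["t"],"jig",w2j(o["tool_pos"]),"z %.4f"%o["tool_pos"][2],"Fjig",RJ.T@F[:2],F[2],"open",o["opening"]); return o
E
python3 -c "
from h import *
st();goto(.05,0.0,.23)"
```

```text
t 0.10 jig [-0.4149  0.3872] z 0.2302 Fjig [-0.6302  0.5978] -0.6464394449036064 open 0.0850858372505689
turn [-0.0135  0.1068 -1.782 ] shift [-0.3725  0.4767  0.0008]
```

>>> jog_arm([
  [[0,0.1,-1.8],[-0.03,0.04,0],0],
  [[0,0.1,-1.8],[-0.06,0.08,0],0],
  [[0,0.1,-1.8],[-0.09,0.115,0],0],
  [[0,0.1,-1.8],[-0.12,0.15,0],0],
  [[0,0.1,-1.8],[-0.15,0.19,0],0],
  [[0,0.1,-1.8],[-0.18,0.23,0],0],
  [[0,0.1,-1.8],[-0.21,0.27,0],0],
  [[0,0.1,-1.8],[-0.24,0.31,0],0],
  [[0,0.1,-1.8],[-0.27,0.35,0],0],
  [[0,0.1,-1.8],[-0.3,0.385,0],0],
  [[0,0.1,-1.8],[-0.33,0.42,0],0],
  [[0,0.1,-1.8],[-0.372,0.477,0],0],
])

```text
t: 1.1
tool_pos: [0.4787, 0.1631, 0.231]
tool_rot: [-2.541, -1.846, -0.002]
contact_force: [1.0, 0.3, -0.3]
opening: -0.0001
```

>>> jog_arm([
  [[0,0,0],[0,0,0],0],
  [[0,0,0],[0,0,0],0],
  [[0,0,0],[0,0,0],0],
  [[0,0,0],[0,0,0],0],
])

```text
t: 1.43
tool_pos: [0.4777, 0.166, 0.231]
tool_rot: [-2.539, -1.847, -0.001]
contact_force: [0.4, 0.6, -0.1]
opening: -0.0002
```

```bash
python3 - <<'E'
from h import *
o=st();goto(.05,0,.23)
im=get_image("wrist");np.save("w1.npy",im)
import pickle;pickle.dump(o,open("w1.pkl","wb"))
cv2.imwrite("pics/w1.png",cv2.resize(im[:,:,::-1],(800,600),interpolation=cv2.INTER_CUBIC))
E
```

```text
t 1.43 jig [-0.0315  0.0688] z 0.2310 Fjig [0.1642 0.6596] -0.102128780179056 open -0.00021647504443469024
turn [-0.0468 -0.097   0.1027] shift [-0.0689  0.0813  0.0008]
```

View pics/w1.png

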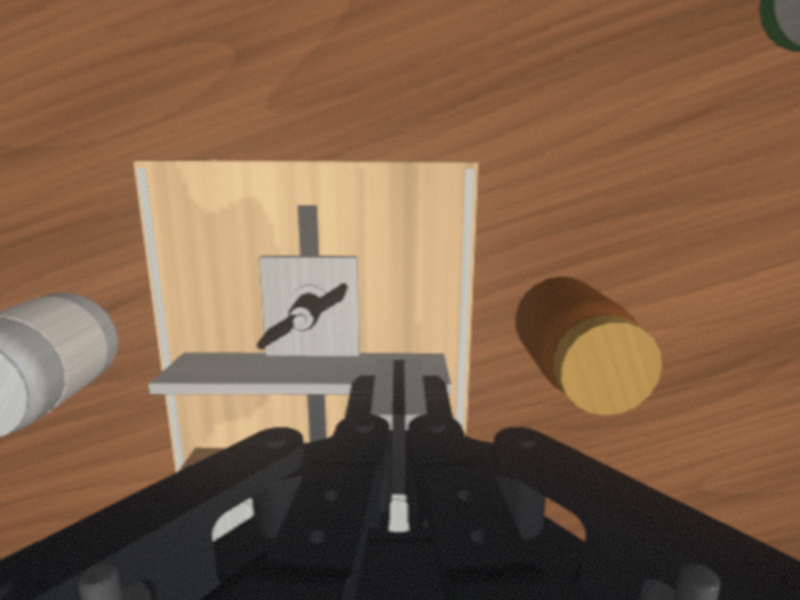

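```bash
python3 - <<'E'
from h import *
crop(np.load("w1.npy"),85,120,220,150,3.6,"w1a.png")
E
```

```text
(no output)
```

View pics/w1a.png

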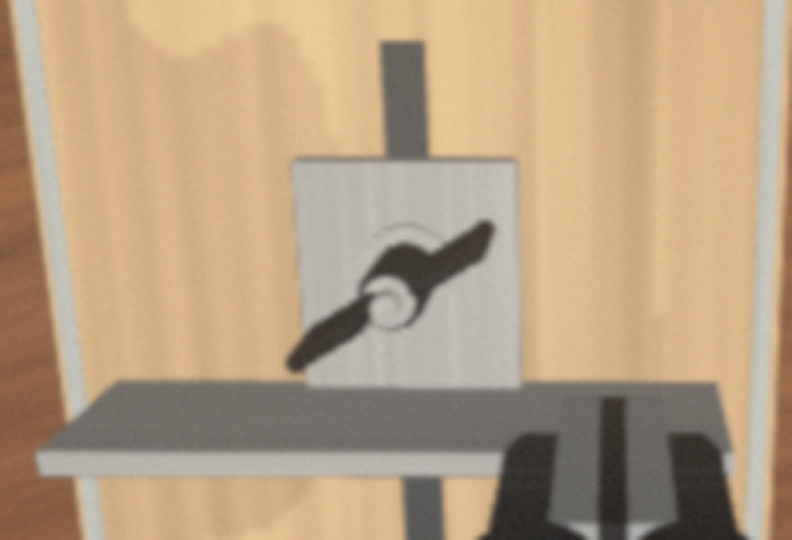

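```bash
python3 - <<'E'
from h import *
import pickle
o=pickle.load(open("w1.pkl","rb"));C=cam("wrist",o)
f=lambda a:np.array(a)/3.6+[85,120]
J=lambda a,z:np.array([w2j(p) for p in px2w(C,f(a),z)])
print("plate top near L(-y),R, far L,R",J([(40,452),(732,456),(42,476),(732,472)],.075))
print("plate base near",J([(118,381),(717,384)],.019))
print("stud",J([(389,305)],.066))
print("wing bottom/top tips",J([(294,368),(487,226)],.066))
print("foot",J([(292,158),(516,158)],.026),J([(308,386),(520,386)],.026))
print("board edge near",J([(0,0)],.018))
g=lambda a:np.array(a)*.64
print("board corners",[w2j(p) for p in px2w(C,g([(135,162),(477,163)]),.018)])
E
```

```text
plate top near L(-y),R, far L,R [[ 0.0418 -0.0923]
 [ 0.0426  0.1051]
 [ 0.0493 -0.0927]
 [ 0.0476  0.1053]]
plate base near [[ 0.0425 -0.0934]
 [ 0.0431  0.1059]]
stud [[0.0004 0.0076]]
wing bottom/top tips [[ 0.0195 -0.0207]
 [-0.0227  0.0359]]
foot [[-0.0342 -0.0281]
 [-0.0343  0.0411]] [[ 0.0413 -0.0283]
 [ 0.0412  0.0409]]
board edge near [[-0.0811 -0.1155]]
board corners [array([-0.0984, -0.1116]), array([-0.0984,  0.1249])]
```

>>> jog_arm([
  [[0,0,0],[0,0.01,0.04],0],
  [[0,0,0],[0,0.02,0.08],0],
  [[0,0,0],[0,0.025,0.12],0],
  [[0,0,0],[0,0.025,0.15],0],
  [[0,0,0],[0,0.025,0.17],0],
  [[0,0,0],[0,0.025,0.185],0],
  [[0,0,0],[0,0.025,0.185],0],
  [[0,0,0],[0,0.025,0.185],0],
  [[0,0,0],[0,0.025,0.185],0],
])

```text
t: 2.23
tool_pos: [0.5029, 0.1586, 0.0477]
tool_rot: [-2.54, -1.848, -0.005]
contact_force: [-0.0, 0.1, -0.0]
opening: 0.0
```

```bash
cat > snap.py <<'E'
import sys,pickle
from h import *
n=sys.argv[1]
o=st();im=get_image("wrist");np.save(n+".npy",im);pickle.dump(o,open(n+".pkl","wb"))
cv2.imwrite("pics/"+n+".png",cv2.resize(im[:,:,::-1],(800,600),interpolation=cv2.INTER_CUBIC))
E
python3 snap.py w2
```

```text
t 2.23 jig [-0.0051  0.0695] z 0.0477 Fjig [-0.081   0.1089] -0.028048653605130314 open 4.1808424372832e-05
```

View pics/w2.png

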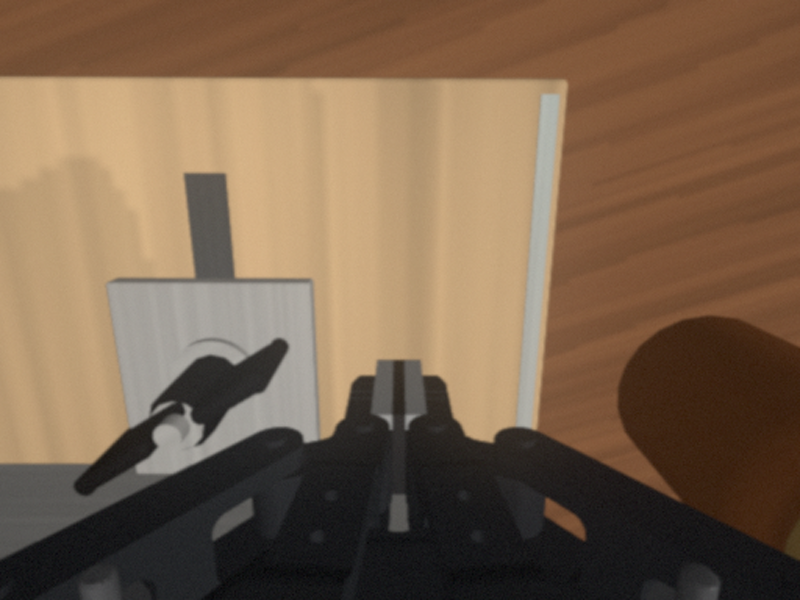

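```bash
python3 - <<'E'
from h import *
import pickle
o=pickle.load(open("w2.pkl","rb"));C=cam("wrist",o)
J=lambda a,z:np.array([w2j(p) for p in px2w(C,np.array(a)*.64,z)])
print("stud",J([(172,431)],.066),"foot",J([(108,283),(312,283)],.026),"corner",J([(567,82),(535,430)],.018))
print("wing tip top",J([(282,348)],.066))
print("fingertip px",w2px(C,[o["tool_pos"]])/.64, "width px/mm at tip")
for dx in(-.011,.011):print(w2px(C,[o["tool_pos"]+R.from_rotvec(o["tool_rot"]).as_matrix()@[dx,0,0]])/.64)
E
```

```text
stud [[-0.0002  0.0073]] foot [[-0.0331 -0.0279]
 [-0.0333  0.0415]] corner [[-0.098   0.125 ]
 [ 0.0277  0.1246]]
wing tip top [[-0.0253  0.0397]]
fingertip px [[393.6513 386.6825]] width px/mm at tip
[[358.691  386.6435]]
[[428.6116 386.7214]]
```

```bash
sed -i 's/O=np.array(\[.4863,.0909\])/O=np.array([.4863,.0909])+.0055*np.array([.3095,.9509])/' h.py; python3 - <<'E'
from h import *
st()
crop(np.load("top0.npy"),200,130,80,60,10,"t3.png")
crop(np.load("side0.npy"),215,145,110,75,7,"s3.png")
C=cam("top");CS=cam("side")
for z,x in[(.068,.1),(.068,.11),(.068,.12),(.018,.1),(.018,.11),(.018,.12),(.018,.13)]:
    p=[np.r_[j2w((x,y)),z] for y in(.1,-.1)]
    print(z,x,((w2px(C,p)-[200,130])*10).round(),((w2px(CS,p)-[215,145])*7).round())
E
```

```text
t 2.28 jig [-0.0046  0.0641] z 0.0482 Fjig [ 1.1626 -0.8332] 0.7110129130125529 open 0.000312048988330813
0.068 0.1 [[-14. 208.]
 [637. 397.]] [[406.  55.]
 [355. 317.]]
0.068 0.11 [[ -4. 176.]
 [647. 365.]] [[422.  57.]
 [373. 319.]]
0.068 0.12 [[  6. 145.]
 [656. 333.]] [[439.  59.]
 [391. 321.]]
0.018 0.1 [[  8. 251.]
 [632. 432.]] [[404. 112.]
 [354. 372.]]
0.018 0.11 [[ 18. 220.]
 [641. 402.]] [[420. 114.]
 [372. 375.]]
0.018 0.12 [[ 28. 190.]
 [650. 371.]] [[437. 116.]
 [389. 377.]]
0.018 0.13 [[ 38. 160.]
 [659. 340.]] [[453. 118.]
 [407. 379.]]
```

View pics/t3.png

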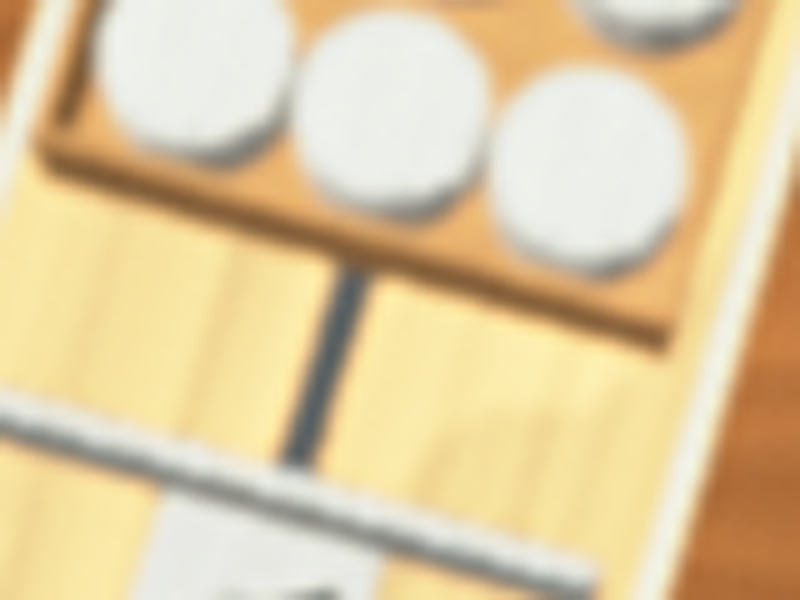

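View pics/s3.png

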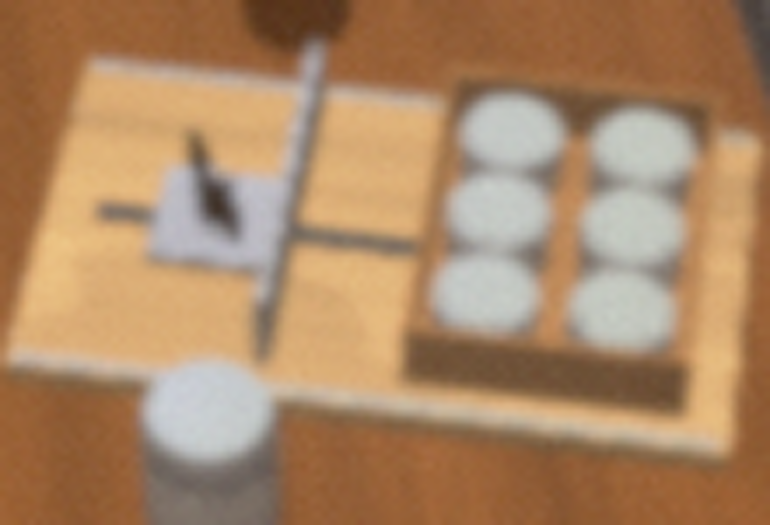

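>>> jog_arm([
  [[0,0,0],[0,0.01,0.002],0],
  [[0,0,0],[0,0.02,0.004],0],
  [[0,0,0],[0,0.026,0.005],0],
  [[0,0,0],[0,0.032,0.005],0],
  [[0,0,0],[0,0.038,0.005],0],
  [[0,0,0],[0,0.044,0.005],0],
  [[0,0,0],[0,0.05,0.005],0],
  [[0,0,0],[0,0.056,0.005],0],
  [[0,0,0],[0,0.062,0.005],0],
  [[0,0,0],[0,0.068,0.005],0],
])

```text
t: 3.12
tool_pos: [0.566, 0.1368, 0.0413]
tool_rot: [-2.539, -1.844, 0.003]
contact_force: [-7.5, 0.8, 4.8]
opening: -0.0001
```

```bash
python3 -c "
from h import *
st()"
```

```text
t 3.12 jig [0.0616 0.0628] z 0.0413 Fjig [-7.4057 -1.5507] 4.774759111222287 open -9.391173376480425e-05
```

>>> jog_arm([
  [[0,0,0],[0,0.005,0],0],
  [[0,0,0],[0,0.01,0],0],
  [[0,0,0],[0,0.015,0],0],
  [[0,0,0],[0,0.02,0],0],
  [[0,0,0],[0,0.023,0],0],
  [[0,0,0],[0,0.025,0],0],
  [[0,0,0],[0,0.026,0],0],
])

```text
t: 3.7
tool_pos: [0.5909, 0.1286, 0.0413]
tool_rot: [-2.539, -1.844, 0.002]
contact_force: [-5.9, -0.2, 4.1]
opening: 0.0002
```

```bash
python3 - <<'E'
from h import *
st()
im=get_image("top");crop(im,200,130,80,60,10,"t4.png");st()
E
```

```text
t 3.70 jig [0.0878 0.0627] z 0.0413 Fjig [-5.591  -1.9994] 4.10299143261666 open 0.0002449357010220588
t 3.75 jig [0.0879 0.0627] z 0.0413 Fjig [-4.6728 -1.0433] 3.9264726475375755 open 0.0002651534412616574
```

View pics/t4.png

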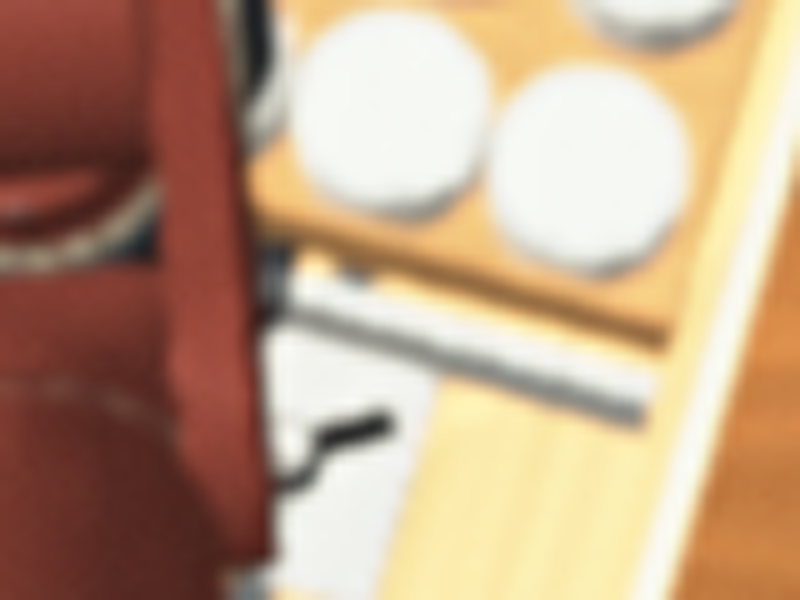

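The top view shows the plate's far edge still clear of the carton, by roughly 12–18 mm at the right end ((655,365) against the rim at (665,325)). I'll creep on.

>>> jog_arm([
  [[0,0,0],[0,0.002,0],0],
  [[0,0,0],[0,0.004,0],0],
  [[0,0,0],[0,0.006,0],0],
  [[0,0,0],[0,0.0075,0],0],
  [[0,0,0],[0,0.009,0],0],
])

```text
t: 4.17
tool_pos: [0.5992, 0.1259, 0.0412]
tool_rot: [-2.539, -1.844, 0.003]
contact_force: [-7.1, 1.5, 4.2]
opening: 0.0001
```

>>> jog_arm([
  [[0,0,0],[0,0.001,0],0],
  [[0,0,0],[0,0.002,0],0],
])

```text
t: 4.33
tool_pos: [0.6011, 0.1253, 0.0412]
tool_rot: [-2.539, -1.844, 0.002]
contact_force: [-5.5, 1.0, 4.2]
opening: -0.0001
```

>>> jog_arm([
  [[0,0,0],[0,0.001,0],0],
  [[0,0,0],[0,0.002,0],0],
])

```text
t: 4.5
tool_pos: [0.603, 0.1247, 0.0412]
tool_rot: [-2.539, -1.844, 0.002]
contact_force: [-7.2, 0.8, 5.4]
opening: 0.0002
```

>>> jog_arm([
  [[0,0,0],[0,0.001,0],0],
  [[0,0,0],[0,0.0015,0],0],
])

```text
t: 4.67
tool_pos: [0.6045, 0.1242, 0.0412]
tool_rot: [-2.539, -1.844, 0.002]
contact_force: [-6.1, 0.3, 4.9]
opening: 0.0003
```

```bash
python3 - <<'E'
from h import *
st()
im=get_image("top");crop(im,225,145,50,40,16,"t5.png")
E
```

```text
t 4.67 jig [0.1021 0.0627] z 0.0412 Fjig [-5.9042 -1.5642] 4.933430002773117 open 0.0002731288843098936
```

View pics/t5.png

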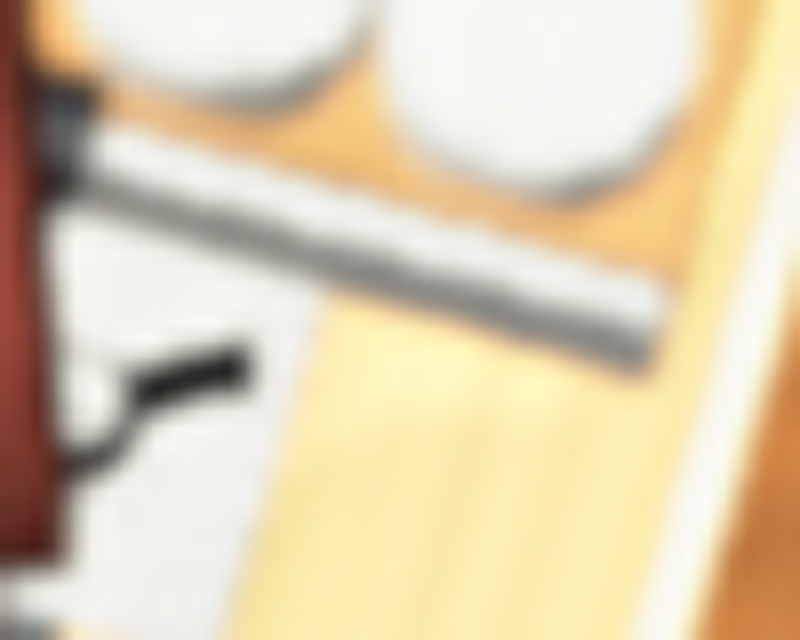

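The plate now hides the carton's near rim ((300,200)–(660,300)), so it is almost touching. I'll creep on until the force rises.

>>> jog_arm([
  [[0,0,0],[0,0.0007,0],0],
  [[0,0,0],[0,0.0012,0],0],
])

```text
t: 4.88
tool_pos: [0.6055, 0.1238, 0.0412]
tool_rot: [-2.539, -1.844, 0.002]
contact_force: [-6.5, 0.1, 3.3]
opening: 0.0001
```

>>> jog_arm([
  [[0,0,0],[0,0.0007,0],0],
  [[0,0,0],[0,0.0012,0],0],
])

```text
t: 5.05
tool_pos: [0.6067, 0.1235, 0.0412]
tool_rot: [-2.539, -1.844, 0.002]
contact_force: [-6.7, 0.7, 4.5]
opening: 0.0002
```

>>> jog_arm([
  [[0,0,0],[0,0.0007,0],0],
  [[0,0,0],[0,0.0012,0],0],
])

```text
t: 5.22
tool_pos: [0.6074, 0.1232, 0.0412]
tool_rot: [-2.538, -1.843, 0.004]
contact_force: [-9.7, 1.9, 7.1]
opening: 0.0004
```

>>> jog_arm([
  [[0,0,0],[0,0.0006,0],0],
  [[0,0,0],[0,0.001,0],0],
])

```text
t: 5.38
tool_pos: [0.6073, 0.1232, 0.0412]
tool_rot: [-2.537, -1.842, 0.007]
contact_force: [-12.4, 3.1, 9.3]
opening: -0.0
```

>>> jog_arm([
  [[0,0,0],[0,0.0,0],0],
  [[0,0,0],[0,0.0,0],0],
  [[0,0,0],[0,0.0,0],0],
])

```text
t: 5.63
tool_pos: [0.6073, 0.1232, 0.0412]
tool_rot: [-2.537, -1.843, 0.007]
contact_force: [-10.6, 2.0, 8.2]
opening: -0.0001
```

>>> jog_arm([
  [[0,0,0],[0,-0.015,0],0],
  [[0,0,0],[0,-0.04,0],0],
  [[0,0,0],[0,-0.06,0],0],
  [[0,0,0],[0,-0.06,0],0],
  [[0,0,0],[0,-0.06,0],0],
])

```text
t: 6.05
tool_pos: [0.5525, 0.1413, 0.0412]
tool_rot: [-2.541, -1.847, -0.002]
contact_force: [1.3, -1.3, -0.2]
opening: 0.0001
```

```bash
python3 -c "
from h import *
print(w2j([.6073,.1232]))"; python3 snap.py w3
```

```text
[0.1051 0.0627]
t 6.05 jig [0.0474 0.0629] z 0.0412 Fjig [ 1.6145 -0.8534] -0.22356837097655524 open 0.00013116927330030986
```

View pics/w3.png

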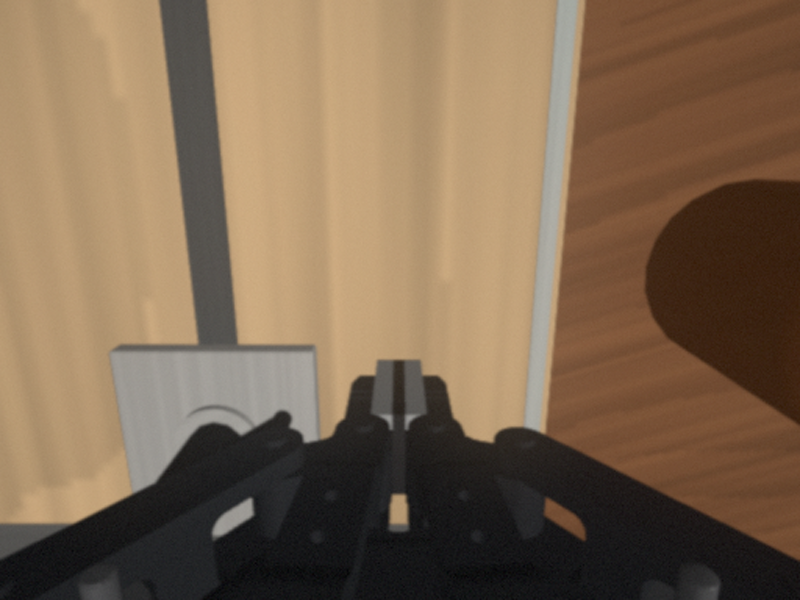

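```bash
python3 - <<'E'
from h import *
import pickle
for n,pts in(("w2",[(108,283),(312,283)]),("w3",[(112,350),(316,348)])):
    o=pickle.load(open(n+".pkl","rb"));C=cam("wrist",o)
    print([w2j(p) for p in px2w(C,np.array(pts)*.64,.026)])
o=pickle.load(open("w3.pkl","rb"));C=cam("wrist",o)
print("wing tip",[w2j(p) for p in px2w(C,np.array([(283,414)])*.64,.066)])
E
```

```text
[array([-0.0331, -0.0334]), array([-0.0333,  0.036 ])]
[array([ 0.0412, -0.0331]), array([0.0404, 0.0364])]
wing tip [array([0.0433, 0.0339])]
```

>>> jog_arm([
  [[0,0,0],[0,-0.02,0],0],
  [[0,0,0],[0,-0.035,0],0],
  [[0,0,0],[-0.018,-0.035,0],0],
  [[0,0,0],[-0.037,-0.035,0],0],
  [[0,0,0],[-0.037,-0.035,0],0],
  [[0,0,0],[-0.037,-0.025,0],0],
  [[0,0,0],[-0.037,-0.015,0],0],
  [[0,0,0],[-0.037,-0.008,0],0],
  [[0,0,0],[-0.037,0,0],0],
  [[0,0,0],[-0.037,0.007,0],0],
])

```text
t: 6.93
tool_pos: [0.549, 0.1043, 0.0411]
tool_rot: [-2.54, -1.845, -0.002]
contact_force: [-1.5, 1.6, -0.7]
opening: 0.0003
```

```bash
python3 snap.py w4
```

```text
t 6.93 jig [0.0555 0.0267] z 0.0411 Fjig [-1.9362  1.0733] -0.6512034561296705 open 0.00034088004712990653
```

View pics/w4.png

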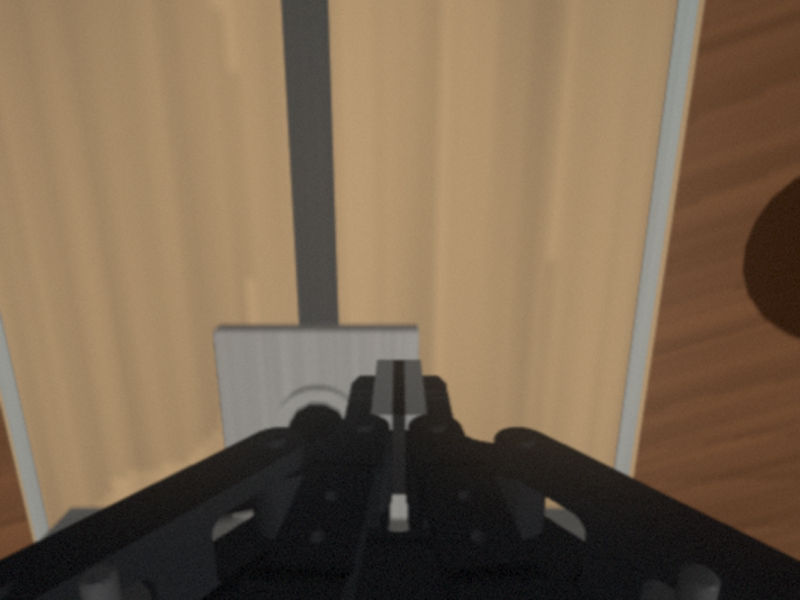

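The finger is behind the left wing. The hub is at col 318 and the finger at col 398, an offset of about 26 mm as planned. I'll push on.

>>> jog_arm([
  [[0,0,0],[0,0.004,0],0],
  [[0,0,0],[0,0.008,0],0],
  [[0,0,0],[0,0.012,0],0],
  [[0,0,0],[0,0.012,0],0],
])

```text
t: 7.32
tool_pos: [0.5598, 0.1, 0.0411]
tool_rot: [-2.541, -1.846, -0.002]
contact_force: [-0.3, 0.8, 0.7]
opening: -0.0004
```

```bash
python3 - <<'E'
from h import *
st()
im=get_image("side");crop(im,215,140,110,75,7,"s5.png")
im=get_image("top");crop(im,185,140,80,60,10,"t6.png")
E
```

```text
t 7.32 jig [0.0671 0.0259] z 0.0411 Fjig [-0.5342  0.7061] 0.7157720038751837 open -0.00036217247931023995
```

View pics/s5.png

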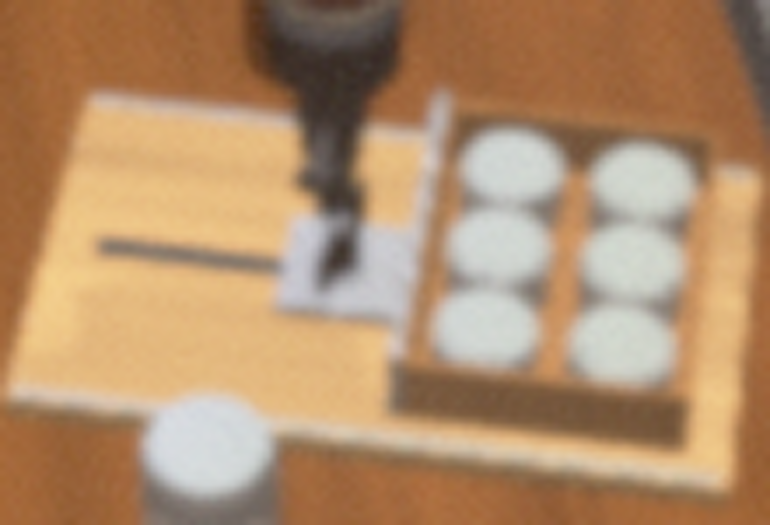

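View pics/t6.png

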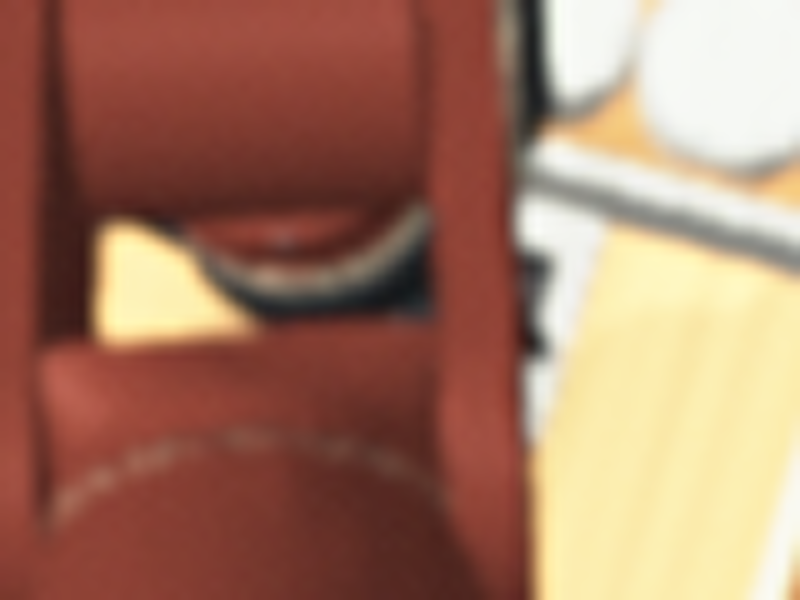

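The side view shows the fence against the carton, with the right wing now pointing right and slightly near, (345,240) to (325,285). Next I'll lift over to the right side for stroke 2.

>>> jog_arm([
  [[0,0,0],[0,-0.02,0],0],
  [[0,0,0],[0,-0.03,-0.03],0],
  [[0,0,0],[-0.01,-0.02,-0.06],0],
  [[0,0,0],[-0.04,0,-0.06],0],
  [[0,0,0],[-0.07,0.015,-0.06],0],
  [[0,0,0],[-0.093,0.024,-0.06],0],
  [[0,0,0],[-0.093,0.024,-0.06],0],
  [[0,0,0],[-0.093,0.024,-0.03],0],
  [[0,0,0],[-0.093,0.024,0],0],
  [[0,0,0],[-0.093,0.024,0],0],
  [[0,0,0],[-0.093,0.024,0],0],
])

```text
t: 8.33
tool_pos: [0.5515, 0.0048, 0.0393]
tool_rot: [-2.538, -1.844, 0.003]
contact_force: [-0.1, 0.3, 0.2]
opening: -0.0003
```

```bash
python3 snap.py w5; python3 - <<'E'
from h import *
im=get_image("side");crop(im,215,140,110,75,7,"s6.png")
E
```

```text
t 8.33 jig [ 0.0886 -0.0672] z 0.0393 Fjig [-0.228   0.2167] 0.20584496760568616 open -0.0003257453708151977
```

View pics/w5.png

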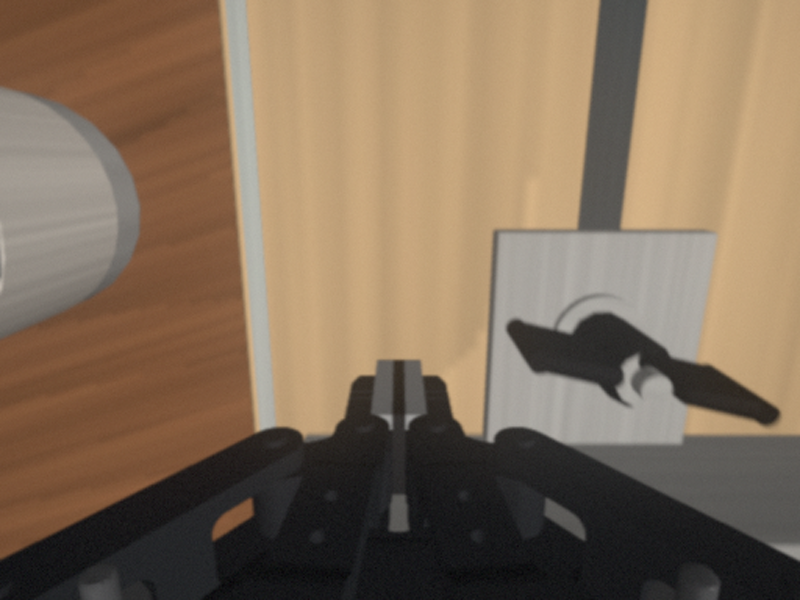

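View pics/s6.png

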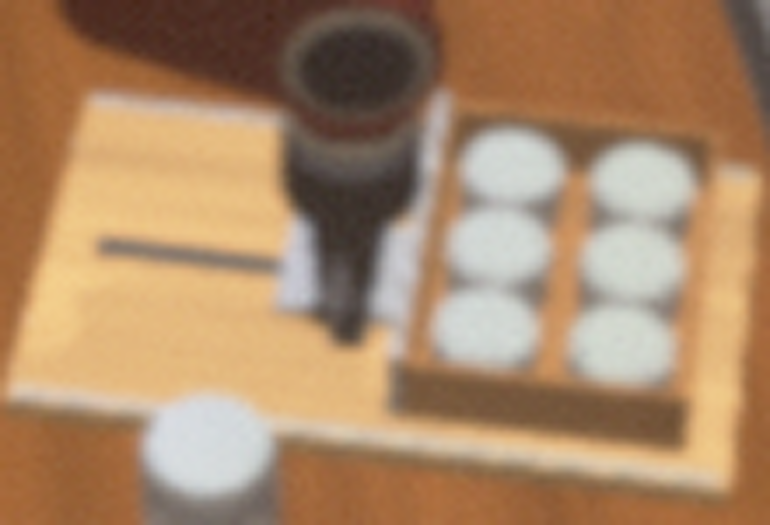

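```bash
python3 - <<'E'
from h import *
import pickle
o=pickle.load(open("w5.pkl","rb"));C=cam("wrist",o)
J=lambda a,z:np.array([w2j(p) for p in px2w(C,np.array(a)*.64,z)])
print("stud",J([(652,385)],.066),"foot",J([(495,231),(715,231)],.026))
T=J([(513,327),(772,412)],.066);d=T[0]-T[1];print(T,T.mean(0),np.linalg.norm(d),np.degrees(np.arctan2(d[1],d[0])))
E
```

```text
stud [[ 0.0753 -0.0009]] foot [[ 0.0414 -0.0353]
 [ 0.0413  0.0341]]
[[ 0.0598 -0.0374]
 [ 0.0829  0.0314]] [ 0.0713 -0.003 ] 0.07258850199317994 -108.61769052234719
```

>>> jog_arm([
  [[0,0,0],[0.018,0.003,0],0],
  [[0,0,0],[0.034,0.003,0],0],
  [[0,0,0],[0.037,0.002,0],0],
  [[0,0,0],[0.036,-0.0055,0],0],
  [[0,0,0],[0.035,-0.0135,0],0],
  [[0,0,0],[0.036,-0.0215,0],0],
  [[0,0,0],[0.039,-0.029,0],0],
  [[0,0,0],[0.044,-0.0355,0],0],
  [[0,0,0],[0.05,-0.0405,0],0],
  [[0,0,0],[0.058,-0.0435,0],0],
  [[0,0,0],[0.066,-0.0445,0],0],
  [[0,0,0],[0.066,-0.0445,0],0],
])

```text
t: 9.43
tool_pos: [0.5312, 0.0825, 0.0409]
tool_rot: [-2.539, -1.847, -0.002]
contact_force: [-0.9, 0.1, -0.7]
opening: -0.0
```

```bash
python3 snap.py w6; python3 - <<'E'
from h import *
im=get_image("side");crop(im,215,140,110,75,7,"s7.png")
E
```

```text
t 9.43 jig [0.0452 0.0004] z 0.0409 Fjig [-0.8756 -0.1368] -0.6833490246701059 open -1.3692354844201429e-06
```

View pics/w6.png

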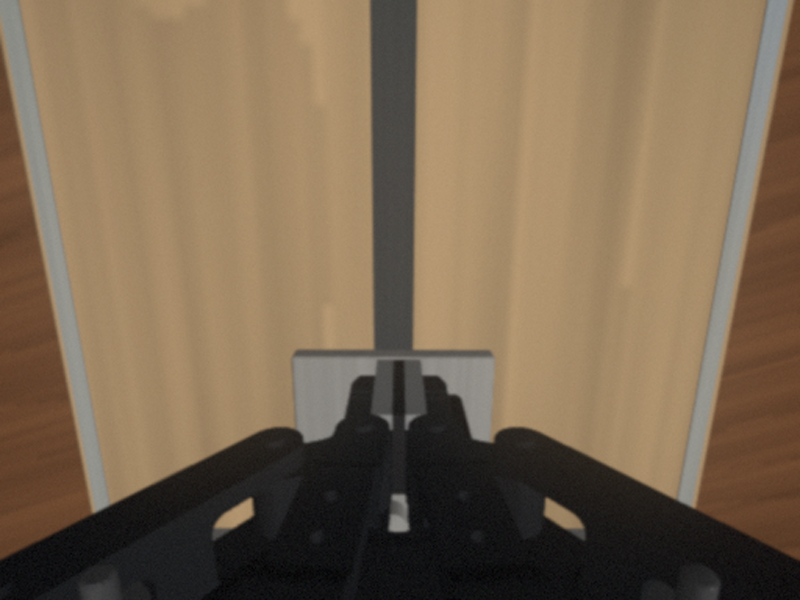

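View pics/s7.png

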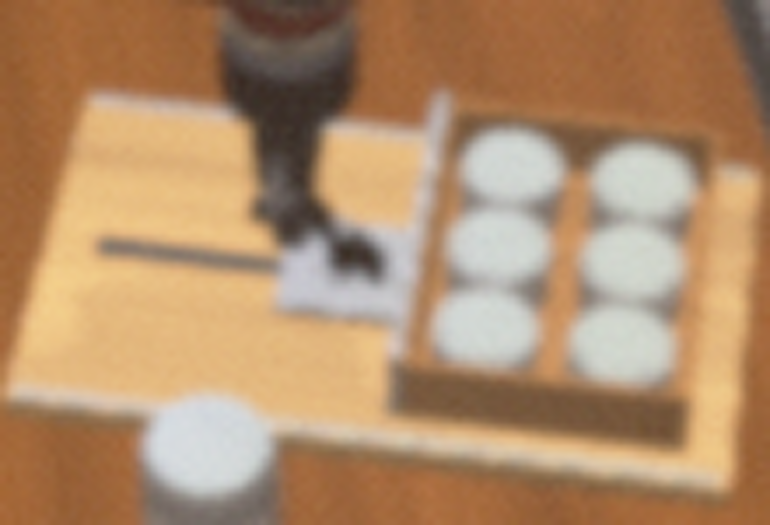

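Wing B is being carried round: it shows left of the finger at (455,410) in the wrist view. The fence is still against the carton, so I'll finish the half turn.

>>> jog_arm([
  [[0,0,0],[0.007,0,0],0],
  [[0,0,0],[0.0145,0.003,0],0],
  [[0,0,0],[0.021,0.007,0],0],
  [[0,0,0],[0.025,0.012,0],0],
  [[0,0,0],[0.026,0.018,0],0],
  [[0,0,0],[0.026,0.022,0],0],
  [[0,0,0],[0.026,0.022,0],0],
  [[0,0,0],[0.026,0.0,0],0],
  [[0,0,0],[0.022,-0.005,-0.03],0],
  [[0,0,0],[0.015,0,-0.06],0],
  [[0,0,0],[0.015,0,-0.06],0],
])

```text
t: 10.45
tool_pos: [0.5406, 0.0943, 0.108]
tool_rot: [2.537, 1.842, 0.017]
contact_force: [2.1, 0.4, 0.9]
opening: -0.0003
```

```bash
python3 -c "
from h import *
st()
goto(.0886,-.0672,.10)"
```

```text
t 10.45 jig [0.0506 0.0145] z 0.1080 Fjig [1.8504 1.0304] 0.9286318472631028 open -0.00026520579443823364
turn [ 0.6719 -0.3    -0.0127] shift [-0.0818  0.0379  0.0081]
```

>>> jog_arm([
  [[0,0,0],[-0.03,0.01,0],0],
  [[0,0,0],[-0.06,0.025,0],0],
  [[0,0,0],[-0.083,0.04,0],0],
  [[0,0,0],[-0.083,0.042,0],0],
  [[0,0,0],[-0.083,0.042,0.03],0],
  [[0,0,0],[-0.083,0.042,0.06],0],
  [[0,0,0],[-0.083,0.042,0.06],0],
  [[0,0,0],[-0.083,0.042,0.06],0],
])

```text
t: 11.12
tool_pos: [0.5488, 0.0036, 0.0394]
tool_rot: [-2.539, -1.844, 0.003]
contact_force: [-0.5, 0.5, 0.7]
opening: -0.0
```

```bash
python3 snap.py w7
```

```text
t 11.12 jig [ 0.0865 -0.0692] z 0.0394 Fjig [-0.6017  0.3373] 0.729713695057878 open -2.965837202994775e-05
```

View pics/w7.png

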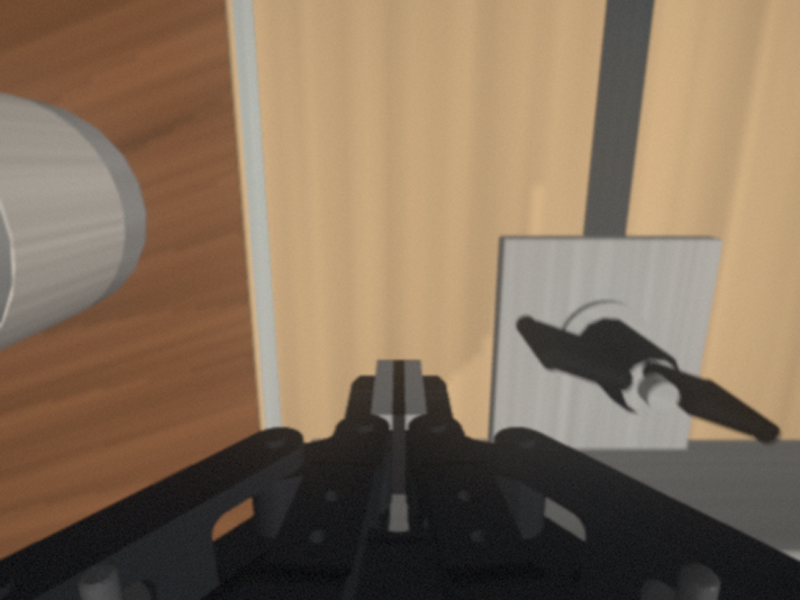

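Wing A now points right and slightly near (tip (522,325)), half a turn further on. The third stroke should take it home.

>>> jog_arm([
  [[0,0,0],[0.018,0.005,0],0],
  [[0,0,0],[0.036,0.005,0],0],
  [[0,0,0],[0.039,0.004,0],0],
  [[0,0,0],[0.038,-0.0035,0],0],
  [[0,0,0],[0.037,-0.0115,0],0],
  [[0,0,0],[0.038,-0.0195,0],0],
  [[0,0,0],[0.041,-0.027,0],0],
  [[0,0,0],[0.046,-0.0335,0],0],
  [[0,0,0],[0.052,-0.0385,0],0],
  [[0,0,0],[0.06,-0.0415,0],0],
  [[0,0,0],[0.068,-0.0425,0],0],
  [[0,0,0],[0.068,-0.0425,0],0],
])

```text
t: 12.17
tool_pos: [0.5307, 0.0827, 0.0409]
tool_rot: [-2.539, -1.847, -0.002]
contact_force: [-0.3, 0.5, 0.0]
opening: 0.0003
```

>>> jog_arm([
  [[0,0,0],[0.007,0,0],0],
  [[0,0,0],[0.0145,0.003,0],0],
  [[0,0,0],[0.021,0.006,0],0],
  [[0,0,0],[0.025,0.009,0],0],
  [[0,0,0],[0.026,0.011,0],0],
  [[0,0,0],[0.026,0.011,0],0],
])

```text
t: 12.67
tool_pos: [0.5503, 0.1028, 0.0413]
tool_rot: [-2.541, -1.846, -0.003]
contact_force: [0.1, -0.2, 0.6]
opening: 0.0001
```

```bash
python3 - <<'E'
from h import *
st()
im=get_image("side");crop(im,215,140,110,75,7,"s8.png")
E
```

```text
t 12.67 jig [0.0572 0.0256] z 0.0413 Fjig [ 0.1564 -0.1234] 0.5807159073111655 open 5.994636220880808e-05
```

View pics/s8.png

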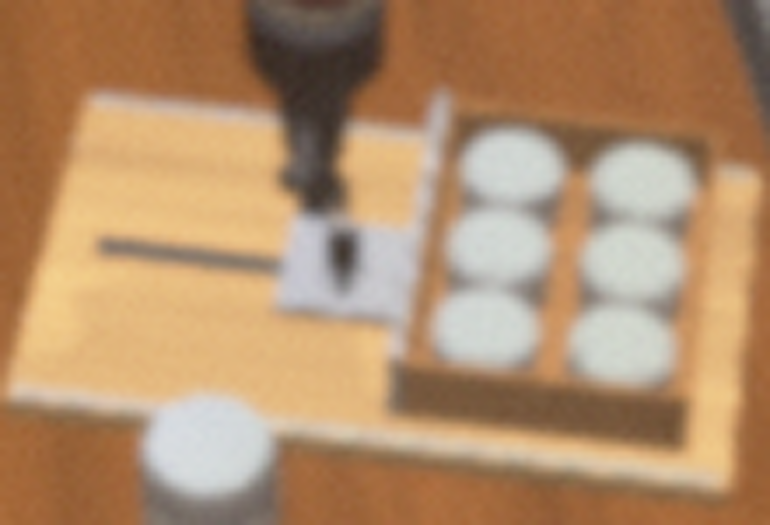

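The right wing now lies nearly parallel to the plate (tip at (343,290)). I'll nudge it gently to the stop.

>>> jog_arm([
  [[0,0,0],[0,0.001,0],0],
  [[0,0,0],[0,0.002,0],0],
])

```text
t: 12.88
tool_pos: [0.5514, 0.1018, 0.0413]
tool_rot: [-2.541, -1.845, -0.003]
contact_force: [-1.1, 1.2, -0.6]
opening: 0.0002
```

>>> jog_arm([
  [[0,0,0],[0,0.001,0],0],
  [[0,0,0],[0,0.0015,0],0],
])

```text
t: 13.05
tool_pos: [0.5529, 0.1012, 0.0413]
tool_rot: [-2.541, -1.845, -0.002]
contact_force: [-0.6, 1.8, 0.1]
opening: -0.0001
```

>>> jog_arm([
  [[0,0,0],[0,0.001,0],0],
  [[0,0,0],[0,0.0015,0],0],
])

```text
t: 13.22
tool_pos: [0.5544, 0.1007, 0.0413]
tool_rot: [-2.541, -1.846, -0.002]
contact_force: [-0.8, 1.1, -0.3]
opening: 0.0002
```

>>> jog_arm([
  [[0,0,0],[0,0.0007,0],0],
  [[0,0,0],[0,0.001,0],0],
])

```text
t: 13.38
tool_pos: [0.5549, 0.1006, 0.0412]
tool_rot: [-2.54, -1.845, -0.001]
contact_force: [-3.8, 2.0, 1.5]
opening: -0.0002
```

>>> jog_arm([
  [[0,0,0],[0,0.0007,0],0],
  [[0,0,0],[0,0.001,0],0],
])

```text
t: 13.55
tool_pos: [0.555, 0.1006, 0.0412]
tool_rot: [-2.539, -1.844, 0.002]
contact_force: [-6.6, 1.3, 4.6]
opening: 0.0002
```

>>> jog_arm([
  [[0,0,0],[0,0.0005,0],0],
  [[0,0,0],[0,0.0005,0],0],
])

```text
t: 13.72
tool_pos: [0.5551, 0.1006, 0.0412]
tool_rot: [-2.538, -1.844, 0.003]
contact_force: [-8.0, 3.9, 5.7]
opening: -0.0002
```

```bash
python3 -c "
from h import *
st()"
```

```text
t 13.72 jig [0.0624 0.025 ] z 0.0412 Fjig [-8.7796  1.2315] 5.683093506376194 open -0.00021611223621004325
```

It hit a hard stop: no motion at about 8 N. Now I'll back off, lift and check.

>>> jog_arm([
  [[0,0,0],[0,-0.015,0],0],
  [[0,0,0],[0,-0.035,0],0],
  [[0,0,0],[-0.005,-0.06,-0.02],0],
  [[0,0,0],[-0.025,-0.075,-0.06],0],
  [[0,0,0],[-0.025,-0.08,-0.09],0],
  [[0,0,0],[-0.025,-0.08,-0.09],0],
  [[0,0,0],[-0.025,-0.08,-0.09],0],
  [[0,0,0],[-0.025,-0.08,-0.09],0],
])

```text
t: 14.38
tool_pos: [0.4732, 0.1006, 0.1314]
tool_rot: [2.542, 1.846, 0.004]
contact_force: [0.2, 1.2, 0.1]
opening: 0.0003
```

```bash
python3 snap.py w8;python3 - <<'E'
from h import *
im=get_image("side");crop(im,215,140,110,75,7,"s9.png")
im=get_image("top");crop(im,165,85,150,160,3.75,"t9.png")
E
```

```text
t 14.38 jig [-0.0155 -0.0003] z 0.1314 Fjig [-0.1568  1.2251] 0.06518128653789418 open 0.00029692129081374907
```

View pics/w8.png

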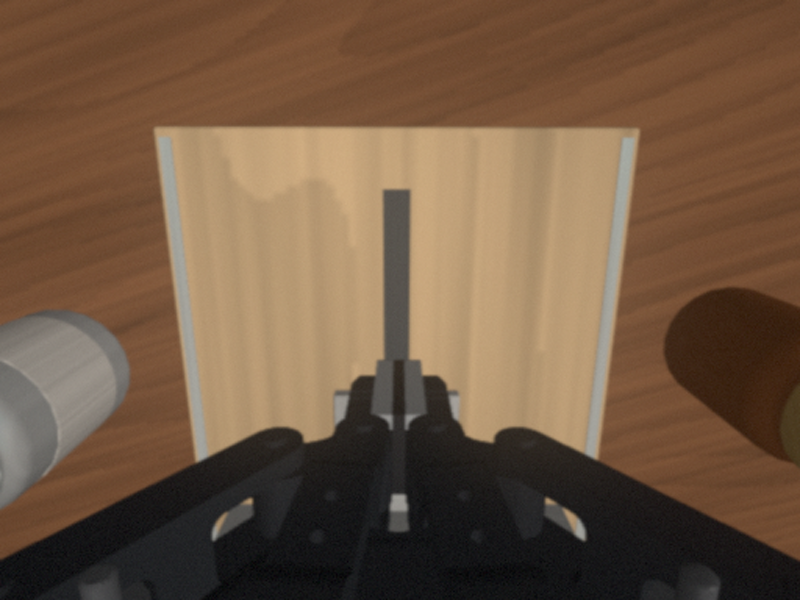

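View pics/s9.png

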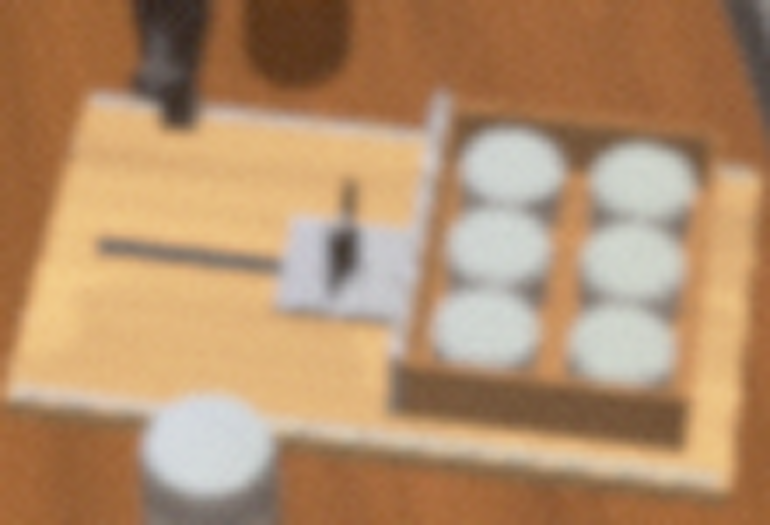

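View pics/t9.png

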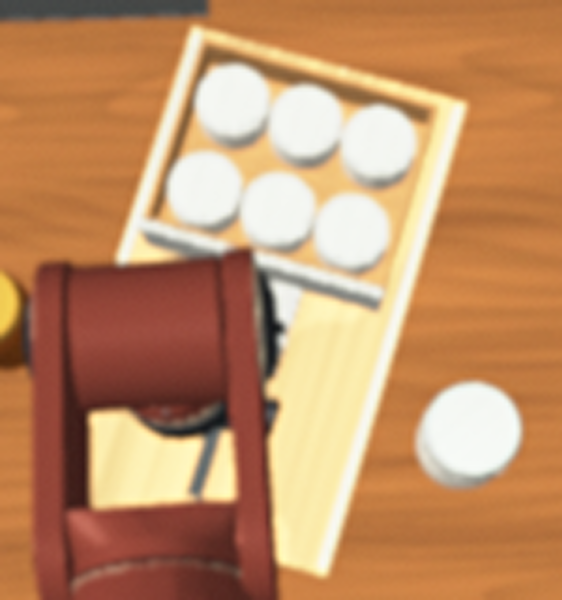

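The carton and tins look unmoved and the fence is against the carton. The wing line in the side view, (349,180)–(335,295), runs about parallel to the plate. I'll take a closer look from the right to confirm the angle.

>>> jog_arm([
  [[0,0,0],[-0.03,0.02,-0.02],0],
  [[0,0,0],[-0.06,0.04,-0.03],0],
  [[0,0,0],[-0.08,0.065,-0.03],0],
  [[0,0,0],[-0.08,0.075,-0.03],0],
  [[0,0,0],[-0.08,0.075,-0.03],0],
  [[0,0,0],[-0.08,0.075,-0.03],0],
  [[0,0,0],[-0.08,0.075,-0.03],0],
])

```text
t: 15.12
tool_pos: [0.5184, 0.0025, 0.1596]
tool_rot: [-2.538, -1.846, 0.001]
contact_force: [0.1, 0.3, -0.2]
opening: 0.0002
```

```bash
python3 snap.py w9
```

```text
t 15.12 jig [ 0.0579 -0.0797] z 0.1596 Fjig [0.0154 0.3701] -0.23657187554864254 open 0.00022146952521710154
```

View pics/w9.png

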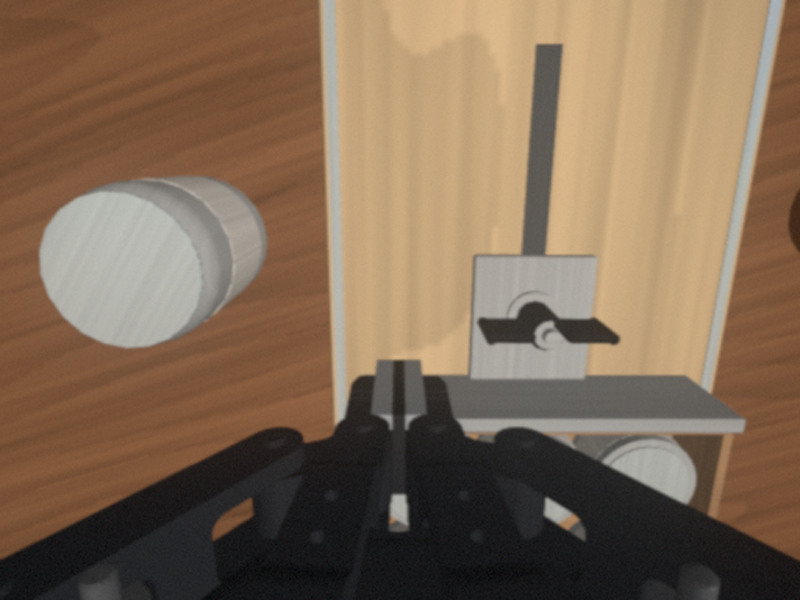

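The wings lie parallel to the plate ((480,325) to (617,338), plate edge at row 377), and no gap shows between the plate and the carton. The arm is clear, so I'm handing in.

```bash
python3 -c "
from station import job
print(job.finish_job())"
```

```text
the job is handed in; nothing more can be done
None
```

I pushed the fence up to the carton and turned the wing screw clockwise until it was fully home, then handed the job in at about 15 s. No verdict was reported.

- **Fence:** I pushed it about 75 mm with the closed fingertip. It slid at about 6 N, then stopped moving at 11–13 N, which I took as contact with the carton (over 20 N is needed to shift it).
- **Screw:** It took three fingertip strokes, about 1.1 turns in all. The last one ended at a hard stop, with no movement at about 8 N.
- **Last checks:** The final wrist picture shows the wings parallel to the plate. There is no visible gap between fence and carton, and the carton, the tin and the jar look unmoved. The gap is judged from the force and the pictures; I did not measure it directly.
- **Disagreements:** The top camera and the wrist camera differed by about 6 mm sideways, and I used the wrist camera. The force reading also showed 4–9 N upward while pushing the fence, although the tool height held at 41 mm.

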